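# Lock the winder shaft on its flat

## Robot

A 6-joint arm with a two-finger parallel gripper is mounted at the origin on the work surface. World frame = base frame: x ahead of the robot, y to its left, z up, the work surface at z = 0. Lengths are in m, angles in rad, forces in N, time in s.
With the tool pointing down it reaches from about 0.275 to 0.825 m from the base axis. Payload 5.2 kg.
Tool frame: the origin (TCP) lies between the finger pads; the fingertips stand r.tip_reach ahead of it and the grasp point (between the pads) lies 6 mm ahead of it (r.tip_reach is the distance from the TCP to the fingertips, in m); z points along the fingers, y is the line along which they close (so a half turn about z gives the same grasp; the last joint's range is limited). The gripper opens to 93 mm and grips with 3 to 60 N. Pads are 15 mm wide; open, the fingers measure 128 mm over their backs; the gripper's body (75 mm by 188 mm) begins 65 mm behind the grasp point.
Start: joints at [-1.403, 0.259, 1.535, -0, 1.348, -0.203], TCP at [0.199, -0.513, 0.244] pointing down, gripper open.
Joint ranges: [-3.14, 3.14], [-0.91, 2.08], [0.19, 2.58], [-1.22, 4.36], [0.22, 2.71], [-3.12, 3.12]. Speed limits (rad/s): [2.57, 2.57, 3.14, 3.14, 3.14, 3.14].

## Interface

Orientations are given as a unit quaternion [x, y, z, w].
In Python, from plant import r gives the robot as it stands.
- The arm moves only by the tool servo_tool, never from a script. Its argument "rows" is a list that holds one entry, the list of rows, each a list of 7 numbers: the turn, a rotation vector about the tool's x, y, z in degrees, then the shift along the tool's x, y, z in cm, then the opening, from 0 (shut) to 1 (fully open). A call has exactly 5 rows; each row is the pose to reach, as a shift and turn from the pose commanded when the call began, along the tool's axes at that moment; what a row does not reach only later rows make up. A row lasts 1/10 s, in which the tool goes at most 50 mm and 8.59 degrees, less where a joint would pass 70% of its speed; a pose out of reach is approached as far as the arm can. A call with a gripper value outside its range is refused whole. The fingers move at their own pace and stop on an object; the grip force is fixed at half the most. Time passes only in rows, so rows that repeat a pose let the fingers close, or fill a call up. It gives the time, the measured TCP pose, the force, the opening and the grip force at its end, in the units of the state.
- r.get_obs(): the state, without advancing time (a new reading comes with each control period).
- r.grab_frame(name): name is "side" or "top" or "wrist"; returns a dict with "img" (400x640x3 uint8, red, green, blue), "vfov" (degrees; the focal length in pixels is half the picture's height over the tangent of half this angle, whatever the lens; pixels are square), "cx", "cy" (the principal point, pixels), "origin" and "rotation" of the camera in the world. Camera axes: x right, y up, looking along -z (the intrinsics and any distortion apply to the point x, -y, -z); pixel columns grow to the right and rows downward; lengths in m; the calibration is good to about 2 mm. A picture is of the moment at which its call begins. There is no depth.
- r.finish_job(): hands the job in; it is judged then, once.
The state is a dict: "time": time; "joint_positions": joint angles; "dq": joint speeds; "joint_efforts": joint torques, N m; "position": TCP position; "eef_rot": TCP orientation; "wrist_force": force on the tool from outside, world axes, zero at the start; "torque": the same for the moment, N m; "gripper_width": opening from 0.0 (shut) to 1.0 (fully open); "grasp_force": force on a finger pad.
Only numpy, scipy, OpenCV 4.12 (cv2) and the standard library are available. Lean on these libraries where they do the work, as an engineer would, in place of code of your own. Each camera call takes 0.05 s, during which the arm holds its last target. There are 200 camera calls.

## Task

On the cable-winder drive on the bench, turn the loose shaft by pushing the spokes of its handwheel until the red-striped flat on the shaft faces straight up at the setscrew. Then push the long arm of the hex key round clockwise (seen from above) until the screw comes up hard against the flat, and tighten it firmly, to about 0.8 Nm, without exceeding 2 Nm. Leave the shaft locked flat up and do not disturb the red bin, the white ring or the carton beside the drive.

Things in the scene. Friction and masses are not known exactly. Their poses are not given: they have to be found in the camera images.
- winder: Winder drive, fixed to the bench, base plate 320 x 130 x 12 mm. Origin on the bench under the setscrew; x along the shaft from gearbox to handwheel, z up. Blue gearbox x -130 to -35 mm, 105 wide, top at 166; aluminium sleeve 90 mm diameter, x -35 to 35, top boss at 192; grey bearing pedestal x 80 to 105, 74 wide, top at 177. Shaft axis 140 mm above the bench.
- shaft: Steel shaft, 50 mm diameter, with a flat 5 mm deep, 30 mm wide, red-striped, seen from above between sleeve and pedestal and at the far end (x 175 mm). Turns either way without stops about its own x (= winder x); 0.12 Nm friction, stays where left. Origin on its axis under the setscrew; own z = outward normal of the flat, wanted straight up, within 8 degrees.
- wheel (a point): Centre of the four-spoke handwheel fixed on the shaft, on its axis, 135 mm along x. The point's axes are those of the shaft. Hub 72 mm diameter, 30 mm thick; four steel spokes, 12 mm thick, along the shaft's own +y, -y, +z and -z, bare from 36 to 82 mm from the axis, each ending in a black ball of 26 mm diameter centred 95 mm from the axis.
- setscrew: Setscrew in the top of the sleeve, hidden inside it, with the hex key in it; moves straight down towards the shaft's axis, 4 mm per radian of key turn (steep quick-clamp thread). Origin at the centre of its flat 14 mm tip. Starts clear of the shaft. With a round side of the shaft up instead of the flat it jams about 70 degrees of key turn too early.
- key: L-shaped hex key, 10 mm dark steel bar, captive in the setscrew; x along its long arm, z up, origin on the screw axis at its tip. Clockwise from above tightens. Friction 0.2 Nm, more if fast; once the screw bears on the shaft the torque climbs by about 2 Nm per radian. It bears on the flat 110 to 165 degrees from the start. Let go, it springs back up to 20 degrees and the thread holds.
- key_end (a point): Tip of the hex key's long arm, 125 mm from the screw's axis, on the bar's centre line (228 to 232 mm above the bench at the start, sinking with the screw).
- key_elbow (a point): The point where the line of the hex key's long arm meets the screw's axis.
- parts_bin: Open red plastic bin 100 x 120 x 60 mm, loose beside the drive; origin under its centre.
- tape_roll: White paper-covered ring, 96 mm outside diameter, 45 mm high, lying flat, loose; origin under its centre.
- carton: Closed cardboard box 90 x 70 x 55 mm, loose; origin under its centre.
Mind the look-alikes: they are no part of the job. Of the things that look like the parts_bin, take the one that is nearest to the robot's base at the start. Of the things that look like the carton, take the one that is nearest to the robot's base at the start.

How it is judged:
On the way, in this order (a step that is already met when the one before it is completed fails the run):
1. the shaft's flat faces up at the setscrew (within 8 degrees) and rests there, the screw not yet bearing on it (angle between shaft's own z axis and vertical below 0.14 rad and angular speed of shaft below 0.3 rad/s and contact force between setscrew and shaft below 1 N), for 0.2 s.
2. the setscrew is tightened firmly on the flat (screw thrust above 70 N, reached at about 0.5 Nm on the key), the flat still up (angle between shaft's own z axis and vertical below 0.14 rad and contact force between setscrew and shaft above 70 N), for 0.15 s.
At the end, for the whole second after the job is handed in: The flat faces straight up within 8 degrees with the setscrew bearing on it (thrust left above 25 N), shaft at rest, key let go; bin, ring and carton at rest within 30 mm of where they stood (angle between shaft's own z axis and vertical below 0.15 rad and contact force between setscrew and shaft above 25 N and angular speed of shaft below 0.1 rad/s and linear speed of each of parts_bin, tape_roll, carton below 0.02 m/s and distance of each of parts_bin, tape_roll, carton from where it was at the start of the episode below 0.03 m); the robot touches nothing.
It fails at once if the key is overtightened or rammed (the fingers press on it with more than 25 N, about 2 Nm) (contact force between the fingers and key above 25 N).
It fails at once if the bin, the ring or the carton is shifted more than 30 mm (distance of any of parts_bin, tape_roll, carton from where it was at the start of the episode above 0.03 m).
It also fails if it takes over 72 s, if anything falls off the work surface, if the arm or the gripper's body presses on something with over 40 N, if the wrist force passes 120 N, or if a joint passes its speed limit or range.

## Working session

There is one attempt and no reset: what is moved stays moved. The work goes in short steps, Python scripts to look and compute and a tool call to move; the robot and the scene stay as the last step left them, time stands still between calls to the robot, and variables do not carry over. Pictures are saved under pics/ and viewed, at most 10 in all, crops included, and the job is handed in when it is done.

Besides the shell and the picture viewer there is one more tool, called after ">>>" in YAML: its name, and indented under it one key for each argument. servo_tool: Moves the arm, as the interface text tells. Its arguments: {"type":"object","properties":{"rows":{"type":"array"}},"required":["rows"]}

```bash
ls; mkdir -p pics; cat > h.py <<'E'
import numpy as np, cv2
from plant import r
def grab(n,fn=None):
    f=r.grab_frame(n)
    if fn: cv2.imwrite('pics/'+fn,f['img'][:,:,::-1])
    return f
def K(f):
    F=f['img'].shape[0]/2/np.tan(np.radians(f['vfov'])/2); return F,f['cx'],f['cy']
def ray(f,u,v):
    F,cx,cy=K(f); d=np.array([(u-cx)/F,-(v-cy)/F,-1.]); d=np.array(f['rotation']).reshape(3,3)@d
    return np.array(f['origin']),d/np.linalg.norm(d)
def onz(f,u,v,z):
    o,d=ray(f,u,v); return o+d*(z-o[2])/d[2]
def proj(f,p):
    F,cx,cy=K(f); q=np.array(f['rotation']).reshape(3,3).T@(np.array(p)-f['origin']); return cx+F*q[0]/-q[2], cy-F*q[1]/-q[2]
def tri(a,b):
    (o1,d1),(o2,d2)=a,b
    A=np.stack([d1,-d2],1); t=np.linalg.lstsq(A,o2-o1,rcond=None)[0]
    p,q=o1+t[0]*d1,o2+t[1]*d2; return (p+q)/2,np.linalg.norm(p-q)
E
python3 - <<'E'
from h import *
fs=[grab(n,n+'0.png') for n in('top','side','wrist')]
for f in fs: print({k:(np.round(v,4).tolist() if k!='img' else v.shape) for k,v in f.items()})
print(r.tip_reach); o=r.get_obs(); print({k:np.round(v,3).tolist() for k,v in o.items()})
E
```

```text
pics
{'img': (400, 640, 3), 'vfov': 57.9345, 'cx': 320.4751, 'cy': 198.7488, 'origin': [0.5025, 0.0348, 0.952], 'rotation': [-0.0279, 0.0264, 0.7081, -0.7051]}
{'img': (400, 640, 3), 'vfov': 53.5938, 'cx': 317.4397, 'cy': 201.0533, 'origin': [0.4795, 0.9125, 0.8349], 'rotation': [-0.0264, 0.4424, 0.8955, -0.0408]}
{'img': (400, 640, 3), 'vfov': 62.5313, 'cx': 319.3944, 'cy': 201.4689, 'origin': [0.2691, -0.4846, 0.383], 'rotation': [-0.1105, 0.0758, -0.5595, 0.818]}
0.025
{'time': 0.15, 'joint_positions': [-1.403, 0.259, 1.536, -0.0, 1.348, -0.203], 'dq': [0.0, -0.003, -0.002, -0.0, -0.0, 0.001], 'joint_efforts': [0.002, -43.764, -28.423, 0.072, 0.038, -0.0], 'position': [0.199, -0.512, 0.243], 'eef_rot': [0.983, 0.184, 0.0, -0.001], 'wrist_force': [0.04, -0.042, -0.223], 'torque': [-0.04, -0.01, -0.026], 'grasp_force': 0.0, 'gripper_width': 0.998}
```

View pics/top0.png

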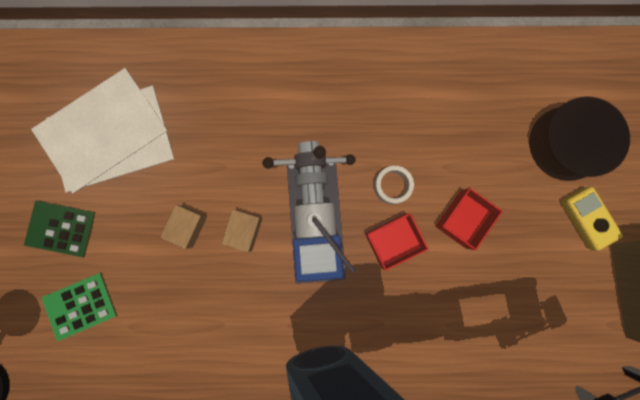

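View pics/side0.png

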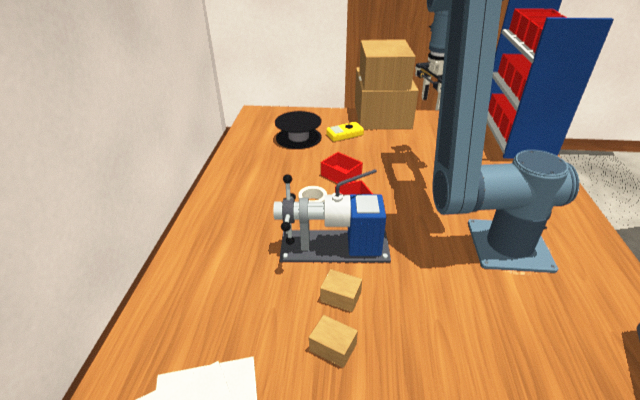

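Top view: the winder stands at about (316,215), its shaft running up the picture to the handwheel at y≈160 (balls at 268, 320 and 350). The key arm runs from (314,219) to (352,270). The ring is at (394,184), the near bin at (397,241) and the near carton at (241,230). Side view: the key is above the sleeve and the spokes are at about (288,205).

```bash
python3 - <<'E'
s=open('h.py').read()
s=s.replace("np.array(f['rotation']).reshape(3,3)","Rm(f)").replace("def K(f)","from scipy.spatial.transform import Rotation as R\ndef Rm(f): return R.from_quat(f['rotation']).as_matrix()\ndef K(f)")
open('h.py','w').write(s)
E
python3 - <<'E'
from h import *
t=grab('top'); s=grab('side')
a=cv2.resize(t['img'][130:300,230:430],None,fx=4,fy=3.5,interpolation=cv2.INTER_CUBIC)
a=cv2.resize(t['img'][130:290,240:440],None,fx=4,fy=4,interpolation=cv2.INTER_CUBIC)[:600]
cv2.imwrite('pics/tc.png',a[:,:,::-1])
a=cv2.resize(s['img'][160:280,255:415],None,fx=5,fy=5,interpolation=cv2.INTER_CUBIC)
cv2.imwrite('pics/sc.png',a[:,:,::-1])
E
```

```text
(no output)
```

View pics/tc.png

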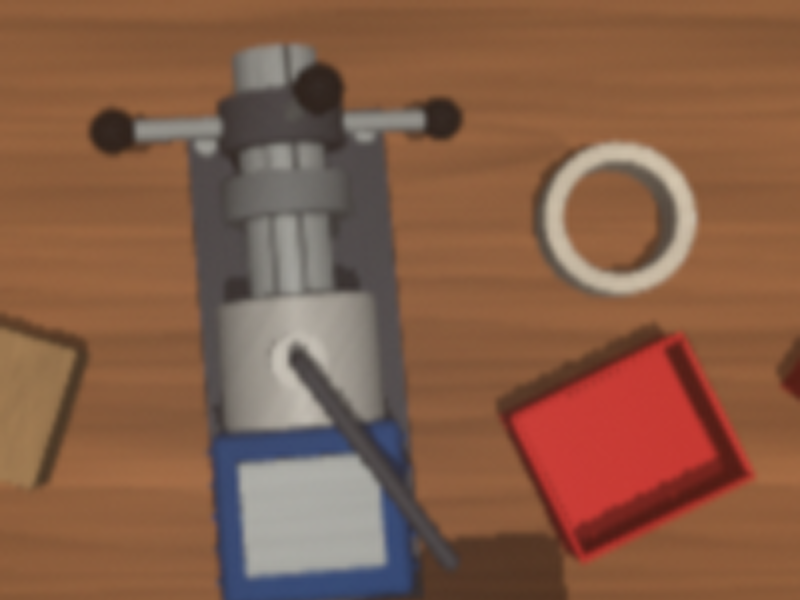

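View pics/sc.png

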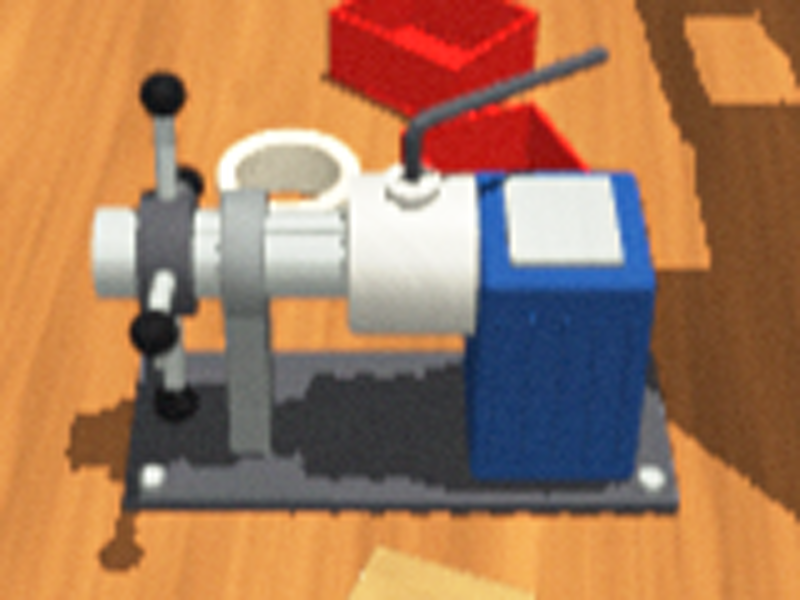

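The crops show no red from above, so the flat isn't up. One spoke is near upright, with its ball at top-view px (320,152). The other balls are at (268,163) and (350,160). Side-view balls are at (288,179), (286,227), (293,197) and (290,241). The key tip is near (353,270) top and (375,171) side.

```bash
python3 - <<'E'
from h import *
t=grab('top'); s=grab('side')
def blob(f,u,v,w=7,th=60):
    u0,v0=int(round(u))-w,int(round(v))-w
    g=f['img'][v0:v0+2*w+1,u0:u0+2*w+1].max(2).astype(int)
    m=(g<th).astype(np.uint8); n,l,st,c=cv2.connectedComponentsWithStats(m)
    i=1+np.argmax(st[1:,4]); return c[i]+[u0,v0],st[i,4]
T={'L':(268,163),'R':(350,159.5),'U':(319.7,152)}
S={'L':(286,226.6),'R':(292.6,196.6),'U':(287.6,178.8),'D':(290.2,240.8)}
P={}
for k in T:
    a,na=blob(t,*T[k]); b,nb=blob(s,*S[k]); P[k],e=tri(ray(t,*a),ray(s,*b)); print(k,a.round(1),na,b.round(1),nb,P[k].round(4),round(e,4))
C=(P['L']+P['R'])/2; print('C',C)
nrm=np.cross(P['L']-C,P['U']-C); print('n',nrm/np.linalg.norm(nrm),np.linalg.norm(P['L']-P['R']),np.linalg.norm(P['U']-C))
e=onz(t,315,220,.192); print('boss',e, 'tri',tri(ray(t,315,219),ray(s,337.6,196.5)))
print('elbow',tri(ray(t,314,217.5),ray(s,338,185.5)),'tip',tri(ray(t,353,270.5),ray(s,375.5,171)))
d=C-e; d[2]=0; print('dir from boss',d/np.linalg.norm(d),np.linalg.norm(d))
# redness
for f,n in((t,'top'),(s,'side')):
    i=f['img'].astype(int); m=((i[...,0]-np.maximum(i[...,1],i[...,2]))>25)
    ys,xs=np.nonzero(m[135:215,285:345] if n=='top' else m[190:225,270:330]); print(n,len(ys),list(zip(xs,ys))[:8])
# objects
i=cv2.cvtColor(t['img'],cv2.COLOR_RGB2HSV)
for nm,(u,v),z in(('ring',(394,184),.045),('bin',(397,241),.03),('carton',(241,230),.055)): print(nm,onz(t,u,v,z).round(3))
E
```

```text
L [267.7 162.6] 72 [286.1 225.4] 75 [0.6426 0.1519 0.1665] 0.0014
R [349.9 159.3] 52 [292.8 195.5] 12 [ 0.6554 -0.0322  0.1258] 0.0039
U [319.1 152.4] 109 [287.  178.6] 55 [0.6524 0.0385 0.2346] 0.0021
C [0.64896045 0.0598561  0.1461324 ]
n [ 0.99703213  0.07402712 -0.02114024] 0.18888955869367433 0.09106909780428961
boss [0.51635639 0.04795382 0.192     ] tri (array([0.5169464 , 0.0479463 , 0.18973739]), np.float64(0.0031103561281390817))
elbow (array([0.51785785, 0.04926353, 0.22729442]), np.float64(0.005730124028963843)) tip (array([ 0.41509036, -0.02754539,  0.22847868]), np.float64(0.0011031303440274965))
dir from boss [0.99599592 0.08939865 0.        ] 0.1331371522232081
top 1491 [(np.int64(0), np.int64(0)), (np.int64(1), np.int64(0)), (np.int64(2), np.int64(0)), (np.int64(3), np.int64(0)), (np.int64(4), np.int64(0)), (np.int64(5), np.int64(0)), (np.int64(6), np.int64(0)), (np.int64(7), np.int64(0))]
side 570 [(np.int64(0), np.int64(0)), (np.int64(1), np.int64(0)), (np.int64(2), np.int64(0)), (np.int64(3), np.int64(0)), (np.int64(4), np.int64(0)), (np.int64(5), np.int64(0)), (np.int64(6), np.int64(0)), (np.int64(7), np.int64(0))]
ring [ 0.609 -0.149  0.045]
bin [ 0.465 -0.157  0.03 ]
carton [0.495 0.234 0.055]
```

```bash
python3 - <<'E'
from h import *
o=r.get_obs(); w=grab('wrist')
Rt=R.from_quat(o['eef_rot']).as_matrix(); print(Rt.round(3))
print('cam pos in tool',Rt.T@(np.array(w['origin'])-o['position']),'fwd',(Rt.T@-Rm(w)[:,2]).round(3),'right',(Rt.T@Rm(w)[:,0]).round(3))
tgt=np.array([.60,.055,.165])
for z in(.26,.30):
    p=np.array(o['position']); p[2]=z
    cam=Rt@(Rt.T@(np.array(w['origin'])-o['position'])); f=-Rm(w)[:,2]
    q=tgt-f*((z+cam[2]-tgt[2])/-f[2])-cam
    print(z,'tcp',q,'shift tool cm',100*Rt.T@(np.array([q[0],q[1],z])-o['position']))
E
```

```text
[[ 0.932  0.362 -0.   ]
 [ 0.362 -0.932  0.   ]
 [ 0.    -0.    -1.   ]]
cam pos in tool [ 0.07515286 -0.00055898 -0.14002318] fwd [-0.266  0.001  0.964] right [ 0.     1.    -0.001]
0.26 tcp [0.59045811 0.0509928  0.26      ] shift tool cm [ 56.87631976 -38.34740683  -1.63207163]
0.3 tcp [0.60072213 0.05502373 0.3       ] shift tool cm [ 57.97944618 -38.35287366  -5.6319551 ]
```

>>> servo_tool:
  rows:
    - [[0,0,0,3,-2,-3,0],[0,0,0,7,-4.5,-5,0],[0,0,0,11,-7,-7,0],[0,0,0,15,-9.5,-8,0],[0,0,0,19,-12,-8,0]]

```text
time: 0.9
position: [0.3341, -0.331, 0.3257]
eef_rot: [0.983, 0.184, 0.001, 0.002]
wrist_force: [0.4, -0.9, 0.5]
gripper_width: 0.619
grasp_force: 0.0
```

>>> servo_tool:
  rows:
    - [[0,0,0,4,-2.6,0,0],[0,0,0,8,-5.2,0,0],[0,0,0,12,-7.8,0,0],[0,0,0,16,-10.4,0,0],[0,0,0,20,-13,0,0]]

```text
time: 1.4
position: [0.4731, -0.1365, 0.324]
eef_rot: [0.983, 0.184, 0.0, 0.0]
wrist_force: [0.1, -0.4, 0.0]
gripper_width: 0.189
grasp_force: 0.0
```

>>> servo_tool:
  rows:
    - [[0,0,4,4,-3,0,0],[0,0,8,8,-6,0,0],[0,0,12,12,-9,0,0],[0,0,16,14,-9.5,0,0],[0,0,16.5,14,-9.5,0,0]]

```text
time: 1.9
position: [0.5696, 0.0033, 0.323]
eef_rot: [0.999, 0.043, -0.0, -0.0]
wrist_force: [0.0, 0.4, 0.5]
gripper_width: 0.003
grasp_force: 0.0
```

```bash
python3 - <<'E'
from h import *
o=r.get_obs(); print(o['time'],o['position'],o['eef_rot'],o['wrist_force'])
w=grab('wrist','w1.png')
for p in ((.517,.048,.192),(.60,.055,.165),(.65,.0595,.14),(.69,.063,.165)): print(p,proj(w,p))
E
```

```text
1.9 [0.56962734 0.00334744 0.32300169] [ 9.99088349e-01  4.26894565e-02 -6.38980343e-05 -2.78915578e-04] [0.03109142 0.42135583 0.49513937]
(0.517, 0.048, 0.192) (np.float64(265.29579316347497), np.float64(254.2765654283782))
(0.6, 0.055, 0.165) (np.float64(266.1172603100785), np.float64(156.8877098725457))
(0.65, 0.0595, 0.14) (np.float64(267.73242725738936), np.float64(99.72388544147763))
(0.69, 0.063, 0.165) (np.float64(261.1193980786163), np.float64(48.2554760185034))
```

View pics/w1.png

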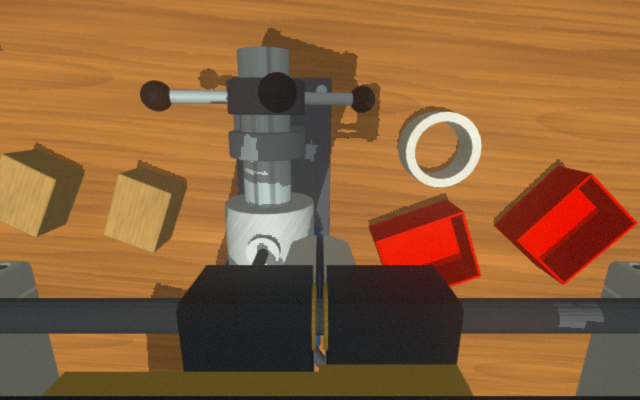

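Wrist view: the shaft (265,160) and its end (262,60) are grey with no red. The up ball is at (277,92), and the key elbow is at (262,255). So the flat faces sideways or down. I'll check the colours in the side view.

```bash
python3 - <<'E'
from h import *
for n,ax in(('side',0),('wrist',1),('top',1)):
    f=cv2.imread('pics/'+{'side':'side0.png','wrist':'w1.png','top':'top0.png'}[n])[:,:,::-1].astype(int)
    if n=='side':
        for c in(276,320): print(n,c,[tuple(f[v,c]) .__repr__().replace('np.int64','') for v in range(198,224,2)])
    else:
        for v in ((175,60) if n=='wrist' else (195,147)):
            us=range(238,298,4) if n=='wrist' else range(296,326,2)
            print(n,v,[f[v,u].tolist() for u in us])
E
```

```text
side 276 ['((226), (146), (76))', '((228), (148), (82))', '((230), (231), (215))', '((236), (238), (234))', '((236), (240), (234))', '((233), (237), (230))', '((228), (230), (225))', '((204), (207), (199))', '((170), (176), (168))', '((142), (146), (139))', '((125), (131), (124))', '((219), (144), (78))', '((234), (158), (79))']
side 320 ['((236), (230), (205))', '((255), (255), (247))', '((220), (223), (211))', '((239), (242), (237))', '((193), (198), (190))', '((235), (237), (233))', '((231), (234), (230))', '((209), (216), (209))', '((176), (182), (174))', '((143), (149), (141))', '((126), (128), (123))', '((219), (146), (81))', '((229), (152), (76))']
wrist 175 [[71, 66, 64], [68, 67, 63], [103, 106, 103], [107, 113, 109], [96, 101, 97], [108, 115, 112], [121, 130, 126], [124, 133, 129], [95, 102, 99], [100, 108, 102], [106, 115, 112], [103, 108, 104], [100, 105, 103], [80, 87, 85], [64, 65, 67]]
wrist 60 [[93, 93, 89], [100, 105, 101], [109, 113, 110], [107, 108, 104], [107, 116, 111], [109, 116, 112], [111, 116, 118], [101, 106, 104], [96, 101, 97], [103, 109, 107], [107, 112, 109], [101, 106, 102], [96, 100, 96], [109, 76, 44], [108, 72, 38]]
top 195 [[81, 75, 74], [82, 76, 76], [81, 75, 75], [96, 92, 88], [120, 118, 113], [133, 130, 125], [112, 110, 105], [143, 141, 136], [159, 159, 152], [148, 146, 140], [119, 117, 112], [141, 139, 133], [129, 127, 121], [110, 107, 102], [79, 73, 73]]
top 147 [[140, 93, 61], [110, 92, 80], [117, 113, 108], [134, 131, 125], [138, 136, 130], [146, 144, 138], [150, 148, 142], [140, 138, 132], [110, 107, 101], [120, 116, 111], [71, 64, 59], [51, 40, 34], [52, 39, 30], [64, 45, 33], [109, 73, 48]]
```

>>> servo_tool:
  rows:
    - [[0,0,-8,3,0,0,0],[0,0,-16,6,0,0,0],[0,0,-24,8.4,0.1,0,0],[0,0,-32,8.4,0.1,0,0],[0,0,-40,8.4,0.1,0,0]]

```text
time: 2.45
position: [0.6518, 0.005, 0.323]
eef_rot: [0.924, 0.383, -0.001, -0.0]
wrist_force: [-0.6, 0.5, 0.5]
gripper_width: 0.005
grasp_force: 0.0
```

>>> servo_tool:
  rows:
    - [[0,0,-8,0,0,0.5,0],[0,0,-16,0,0,1,0],[0,0,-24,0,0,1.5,0],[0,0,-32,0,0,2,0],[0,0,-40,0,0,2.5,0]]

```text
time: 2.95
position: [0.6512, 0.005, 0.2987]
eef_rot: [0.737, 0.676, -0.0, 0.0]
wrist_force: [0.6, 0.1, 0.2]
gripper_width: 0.008
grasp_force: 0.0
```

>>> servo_tool:
  rows:
    - [[0,0,-8,0,0,0,0],[0,0,-9.8,0,0,0,0],[0,0,-9.8,0,0,0,0],[0,0,-9.8,0,0,0,0],[0,0,-9.8,0,0,0,0]]

```text
time: 3.45
position: [0.6518, 0.0062, 0.2988]
eef_rot: [0.679, 0.734, -0.0, 0.0]
wrist_force: [-0.2, 0.1, -0.6]
gripper_width: 0.009
grasp_force: 0.0
```

>>> servo_tool:
  rows:
    - [[0,0,0,0,0.2,3,0],[0,0,0,0,0.2,6,0],[0,0,0,0.6,0.2,6.2,0],[0,0,0,1.4,0.2,6.2,0],[0,0,0,2.4,0.2,6.2,0]]

```text
time: 3.95
position: [0.6528, 0.0311, 0.2385]
eef_rot: [0.679, 0.734, 0.0, 0.001]
wrist_force: [-0.7, -2.7, 1.0]
gripper_width: 0.003
grasp_force: 0.9
```

>>> servo_tool:
  rows:
    - [[0,0,0,0.8,0,0,0],[0,0,0,1.6,0,0,0],[0,0,0,2.6,0,0.1,0],[0,0,0,3.6,0,0.2,0],[0,0,0,4.4,0,0.4,0]]

```text
time: 4.45
position: [0.6488, 0.0759, 0.2328]
eef_rot: [0.678, 0.735, 0.0, 0.0]
wrist_force: [1.4, -1.9, 0.7]
gripper_width: 0.006
grasp_force: 1.0
```

>>> servo_tool:
  rows:
    - [[0,0,0,1.2,0,0.5,0],[0,0,0,2.2,0,1.2,0],[0,0,0,3.0,0,2.0,0],[0,0,0,3.6,0,2.8,0],[0,0,0,4.0,0,3.5,0]]

```text
time: 4.95
position: [0.6454, 0.1159, 0.1968]
eef_rot: [0.678, 0.735, 0.0, -0.0]
wrist_force: [1.9, 0.8, 2.9]
gripper_width: 0.011
grasp_force: 1.1
```

```bash
python3 - <<'E'
from h import *
o=r.get_obs(); print(o['time'],o['position'],o['wrist_force'])
t=grab('top'); s=grab('side')
a=cv2.resize(t['img'][130:230,270:370],None,fx=4,fy=4,interpolation=cv2.INTER_CUBIC)
b=cv2.resize(s['img'][160:260,260:360],None,fx=4,fy=4,interpolation=cv2.INTER_CUBIC)
cv2.imwrite('pics/m2.png',np.hstack([a,b])[:,:,::-1])
E
```

```text
4.95 [0.64539227 0.11591539 0.19678729] [1.9263848  0.80427574 2.86583114]
```

View pics/m2.png

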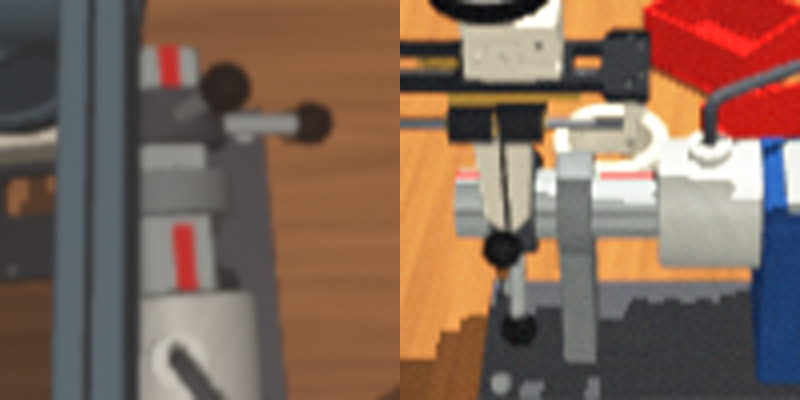

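Top/side crop: the red stripe is now seen from above at about (315,191) and (313,147) in top-view pixels. That means the flat was on the -y side, so one more short push levels it.

>>> servo_tool:
  rows:
    - [[0,0,0,0.3,0,0.7,0],[0,0,0,0.5,0,1.4,0],[0,0,0,0.7,0,2.0,0],[0,0,0,0.8,0,2.4,0],[0,0,0,0.8,0,2.6,0]]

```text
time: 5.55
position: [0.6448, 0.1227, 0.1711]
eef_rot: [0.679, 0.735, -0.0, -0.0]
wrist_force: [-0.2, -0.3, 2.9]
gripper_width: 0.009
grasp_force: 1.0
```

>>> servo_tool:
  rows:
    - [[0,0,0,0,0,0,0],[0,0,0,0.4,0,-3,0],[0,0,0,3,0,-6,0],[0,0,0,7,0,-8,0],[0,0,0,11,0,-9,0]]

```text
time: 6.05
position: [0.637, 0.2332, 0.2646]
eef_rot: [0.679, 0.734, 0.002, 0.001]
wrist_force: [1.1, 0.5, -0.1]
gripper_width: 0.004
grasp_force: 0.0
```

```bash
python3 - <<'E'
from h import *
o=r.get_obs(); print(o['time'],o['position'],o['wrist_force'],o['joint_positions'])
t=grab('top'); s=grab('side')
a=cv2.resize(t['img'][130:230,270:370],None,fx=4,fy=4,interpolation=cv2.INTER_CUBIC)
b=cv2.resize(s['img'][160:260,260:360],None,fx=4,fy=4,interpolation=cv2.INTER_CUBIC)
cv2.imwrite('pics/m3.png',np.hstack([a,b])[:,:,::-1])
E
```

```text
6.05 [0.63699678 0.23317347 0.26460617] [ 1.08644526  0.52055922 -0.10098469] [1.86640549e-01 4.80535412e-01 1.15854072e+00 3.62488955e-04
 1.49850117e+00 1.09022098e-01]
```

View pics/m3.png

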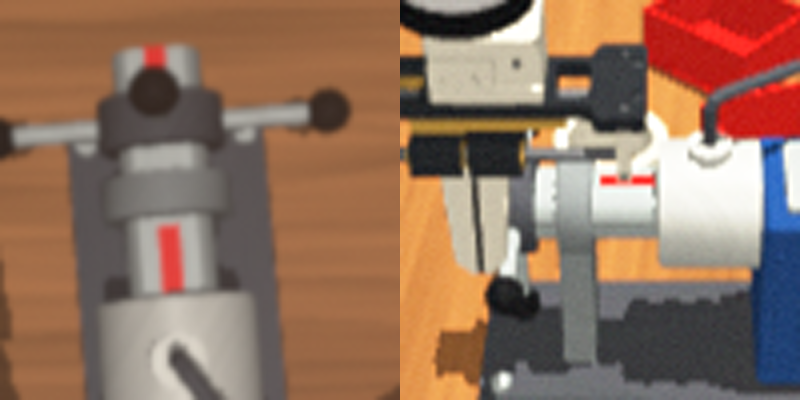

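```bash
python3 - <<'E'
from h import *
t=grab('top'); 
def blob(f,u,v,w=7,th=60):
    u0,v0=int(round(u))-w,int(round(v))-w
    g=f['img'][v0:v0+2*w+1,u0:u0+2*w+1].max(2).astype(int)
    n,l,st,c=cv2.connectedComponentsWithStats((g<th).astype(np.uint8)); i=1+np.argmax(st[1:,4]); return c[i]+[u0,v0]
U=onz(t,*blob(t,308.7,152.5),.235); L=onz(t,*blob(t,269,163),.14); Rr=onz(t,*blob(t,352,157.5),.14)
print(U,L,Rr,(L+Rr)/2)
i=t['img'].astype(int); m=(i[...,0]-i[...,1]>60)&(i[...,2]<110); m[:, :300]=0; m[:,330:]=0; m[:184]=0;m[203:]=0
m&=abs(i[...,1]-i[...,2])<25
ys,xs=np.nonzero(m); print(len(ys),xs.min(),xs.max(),onz(t,xs.mean(),ys.mean(),.160))
# shaft edges at same row, silhouettes at ~.14
v=int(round(ys.mean())); print(v,i[v,296:332].tolist())
yw=np.array([-.082,.9966,0])
# L ball apparent radial spread -> angle check with winder axis
S=np.array([.517,.048,0]); C=np.array([.650,.0595,0])
for n,p in(('U',U),('stripe',onz(t,xs.mean(),ys.mean(),.160))): print(n,(p-C)@yw,(p-S)@yw)
E
```

```text
[0.6503485  0.06089262 0.235     ] [0.64374585 0.15553804 0.14      ] [ 0.65906598 -0.03475004  0.14      ] [0.65140591 0.060394   0.14      ]
81 310 315 [0.57292776 0.05417914 0.16      ]
195 [[90, 84, 84], [90, 84, 84], [91, 84, 84], [90, 84, 85], [90, 84, 84], [94, 89, 87], [107, 104, 100], [122, 119, 115], [140, 137, 132], [164, 162, 155], [178, 176, 170], [180, 178, 172], [181, 178, 172], [192, 163, 157], [218, 109, 104], [226, 71, 66], [227, 66, 61], [227, 67, 62], [224, 81, 76], [208, 125, 119], [187, 168, 162], [183, 181, 175], [184, 183, 177], [179, 177, 171], [156, 155, 148], [140, 137, 131], [126, 122, 117], [111, 106, 102], [92, 87, 85], [89, 82, 82], [92, 85, 86], [93, 87, 87], [92, 86, 87], [93, 87, 88], [93, 86, 86], [93, 86, 86]]
U 0.0013593052681993437 0.0019142052681993386
stripe 0.0010171579888651433 0.0015720579888651393
```

Flat-up check: the up ball lies within 1 mm of the line midway between the side balls, so the shaft is within about 1° of straight up and at rest. Next is the key: I fly to the back of its long arm.

>>> servo_tool:
  rows:
    - [[0,0,0,-1,-1,-3,0],[0,0,0,-4,-3,-4,0],[0,0,0,-7,-5.5,-4,0],[0,0,0,-10,-8,-4,0],[0,0,0,-13,-10.5,-4,0]]

```text
time: 6.7
position: [0.5404, 0.0923, 0.3009]
eef_rot: [0.679, 0.734, -0.001, -0.0]
wrist_force: [0.2, 0.2, 0.5]
gripper_width: 0.003
grasp_force: 0.0
```

>>> servo_tool:
  rows:
    - [[0,0,-8,-2.5,-2,0,0],[0,0,-16,-5,-4,0,0],[0,0,-24,-7.5,-6,0,0],[0,0,-32,-10,-8,0,0],[0,0,-40,-12,-9.4,0,0]]

```text
time: 7.2
position: [0.4557, -0.0346, 0.3011]
eef_rot: [0.384, 0.923, -0.0, -0.001]
wrist_force: [0.2, -0.3, 0.6]
gripper_width: 0.007
grasp_force: 0.0
```

>>> servo_tool:
  rows:
    - [[0,0,-2.5,0,0,0,0],[0,0,-2.5,0,0,0,0],[0,0,-2.5,0,0,0,0],[0,0,-2.5,0,0,0,0],[0,0,-2.5,0,0,0,0]]

```text
time: 7.7
position: [0.4577, -0.0323, 0.3014]
eef_rot: [0.366, 0.931, -0.0, -0.0]
wrist_force: [0.2, -0.2, 0.7]
gripper_width: 0.008
grasp_force: 0.0
```

```bash
cat > k.py <<'E'
from h import *
o=r.get_obs(); S=np.array([.517,.0495]); p=np.array(o['position'])
Rt=R.from_quat(o['eef_rot']).as_matrix(); d=Rt.T@np.append(S-p[:2],0)
print(o['time'],p.round(4),'yaw',np.degrees(np.arctan2(Rt[1,0],Rt[0,0])).round(1),'S in tool (want .0125,.100)',d.round(4),'F tool',(Rt.T@o['wrist_force']).round(2),'q',np.round(o['joint_positions'],2))
E
python3 k.py; python3 - <<'E'
from h import *
grab('top','t4.png')
w=grab('wrist'); cv2.imwrite('pics/w4.png',w['img'][:,:,::-1])
E
```

```text
7.7 [ 0.4577 -0.0323  0.3014] yaw 137.0 S in tool (want .0125,.100) [ 0.0123  0.1003 -0.    ] F tool [-0.32  0.   -0.74] q [-0.31  0.06  1.64 -0.    1.45 -1.14]
```

View pics/w4.png

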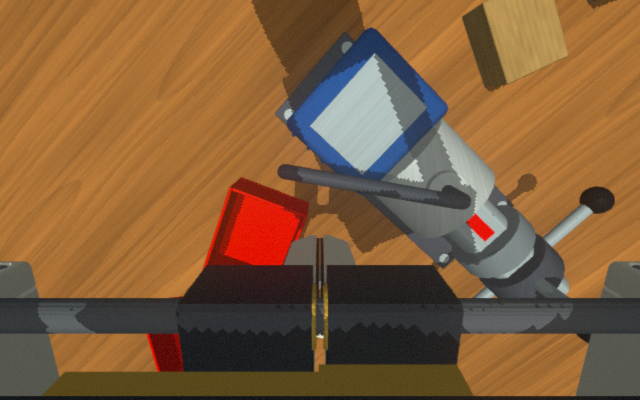

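The wrist view shows the key arm from its tip (287,172) to the elbow (460,197), just ahead of the fingers with a clear gap. The red flat shows at (481,228). I lower the fingers and sweep.

>>> servo_tool:
  rows:
    - [[0,0,0,0,0,3,0],[0,0,0,0,0,6,0],[0,0,0,0,0,7.2,0],[0,0,0,0,0,7.2,0],[0,0,3,0.5,0,7.2,0]]

```text
time: 8.3
position: [0.4547, -0.0295, 0.2304]
eef_rot: [0.391, 0.921, -0.0, 0.0]
wrist_force: [-0.5, -0.6, 0.4]
gripper_width: 0.005
grasp_force: 0.0
```

>>> servo_tool:
  rows:
    - [[0,0,3,0.5,0,0,0],[0,0,6,1.05,-0.07,0,0],[0,0,10,1.75,-0.07,0,0],[0,0,15,2.6,0,0.1,0],[0,0,20,3.5,0.2,0.1,0]]

```text
time: 8.8
position: [0.432, -0.0035, 0.2305]
eef_rot: [0.546, 0.838, -0.0, 0.002]
wrist_force: [-0.0, -2.1, 0.5]
gripper_width: 0.005
grasp_force: 1.3
```

>>> servo_tool:
  rows:
    - [[0,0,5,0.9,-0.07,0,0],[0,0,10,1.75,-0.07,0,0],[0,0,15,2.6,0,0.1,0],[0,0,20,3.5,0.2,0.1,0],[0,0,25,4.3,0.4,0.2,0]]

```text
time: 9.3
position: [0.4177, 0.0379, 0.2284]
eef_rot: [0.714, 0.7, 0.0, 0.001]
wrist_force: [-2.0, -2.4, 1.2]
gripper_width: 0.004
grasp_force: 1.2
```

```bash
python3 k.py
```

```text
9.3 [0.4177 0.0379 0.2284] yaw 88.9 S in tool (want .0125,.100) [0.0136 0.099  0.0002] F tool [-2.44 -1.91 -1.19] q [-0.18  0.03  1.85 -0.    1.26 -0.16]
```

>>> servo_tool:
  rows:
    - [[0,0,5,0.9,-0.07,0,0],[0,0,10,1.75,-0.07,0,0],[0,0,15,2.6,0,0.1,0],[0,0,20,3.5,0.2,0.1,0],[0,0,25,4.3,0.4,0.2,0]]

```text
time: 9.8
position: [0.4223, 0.0812, 0.2263]
eef_rot: [0.849, 0.529, 0.0, 0.001]
wrist_force: [-3.0, -2.3, 2.1]
gripper_width: 0.005
grasp_force: 1.4
```

>>> servo_tool:
  rows:
    - [[0,0,5,0.9,-0.07,0,0],[0,0,10,1.75,-0.07,0,0],[0,0,15,2.6,0,0.1,0],[0,0,20,3.5,0.2,0.1,0],[0,0,25,4.3,0.4,0.2,0]]

```text
time: 10.3
position: [0.4446, 0.1184, 0.2243]
eef_rot: [0.943, 0.333, 0.0, 0.0]
wrist_force: [-2.9, -0.8, 2.2]
gripper_width: 0.007
grasp_force: 1.5
```

```bash
python3 k.py
```

```text
10.3 [0.4446 0.1184 0.2243] yaw 38.9 S in tool (want .0125,.100) [0.0131 0.099  0.0001] F tool [-2.72 -1.22 -2.19] q [ 0.02  0.11  1.77 -0.    1.26  0.91]
```

>>> servo_tool:
  rows:
    - [[0,0,4,0.7,-0.07,0,0],[0,0,8,1.4,-0.08,0,0],[0,0,12,2.1,-0.04,0.1,0],[0,0,16,2.8,0.05,0.1,0],[0,0,20,3.5,0.2,0.1,0]]

```text
time: 10.8
position: [0.473, 0.1387, 0.2231]
eef_rot: [0.986, 0.164, 0.0, 0.0]
wrist_force: [-3.1, -1.8, -0.1]
gripper_width: 0.007
grasp_force: 1.5
```

>>> servo_tool:
  rows:
    - [[0,0,3,0.53,-0.05,0,0],[0,0,6,1.05,-0.08,0,0],[0,0,9,1.58,-0.07,0,0],[0,0,12,2.1,-0.04,0.1,0],[0,0,15,2.6,0,0.1,0]]

```text
time: 11.3
position: [0.4975, 0.147, 0.2219]
eef_rot: [0.999, 0.034, -0.0, 0.0]
wrist_force: [-2.7, -2.3, -0.7]
gripper_width: 0.003
grasp_force: 1.3
```

```bash
python3 k.py
```

```text
11.3 [0.4975 0.147  0.2219] yaw 3.9 S in tool (want .0125,.100) [0.0128 0.0986 0.0001] F tool [-2.88  2.06  0.75] q [ 0.07  0.22  1.64 -0.    1.28  1.57]
```

>>> servo_tool:
  rows:
    - [[0,0,3,0.53,-0.05,0,0],[0,0,6,1.05,-0.08,0,0],[0,0,9,1.58,-0.07,0,0],[0,0,12,2.1,-0.04,0.1,0],[0,0,12,2.1,-0.04,0.1,0]]

```text
time: 11.8
position: [0.5185, 0.149, 0.2208]
eef_rot: [0.998, -0.07, -0.0, 0.0]
wrist_force: [-3.1, -0.5, 1.5]
gripper_width: 0.001
grasp_force: 1.5
```

```bash
python3 k.py
```

```text
11.8 [0.5185 0.149  0.2208] yaw -8.0 S in tool (want .0125,.100) [0.0123 0.0987 0.    ] F tool [-3.01  0.89 -1.46] q [ 0.07  0.26  1.6  -0.    1.29  1.78]
```

>>> servo_tool:
  rows:
    - [[0,0,3,0.53,-0.05,0,0],[0,0,6,1.05,-0.08,0,0],[0,0,9,1.58,-0.07,0,0],[0,0,12,2.1,-0.04,0.1,0],[0,0,12,2.1,-0.04,0.1,0]]

```text
time: 12.3
position: [0.5387, 0.1467, 0.2196]
eef_rot: [0.985, -0.173, -0.0, -0.0]
wrist_force: [-5.2, 0.4, 2.7]
gripper_width: 0.003
grasp_force: 2.5
```

```bash
python3 k.py
```

```text
12.3 [0.5387 0.1467 0.2196] yaw -19.9 S in tool (want .0125,.100) [ 0.0127  0.0988 -0.    ] F tool [-5.05  1.42 -2.67] q [0.07 0.29 1.55 0.   1.3  1.98]
```

>>> servo_tool:
  rows:
    - [[0,0,3,0.53,-0.05,0,0],[0,0,6,1.05,-0.08,0,0],[0,0,8,1.4,-0.08,0.05,0],[0,0,8,1.4,-0.08,0.05,0],[0,0,8,1.4,-0.08,0.05,0]]

```text
time: 12.8
position: [0.5514, 0.143, 0.2191]
eef_rot: [0.971, -0.24, -0.001, -0.0]
wrist_force: [-6.4, 2.1, 2.7]
gripper_width: 0.005
grasp_force: 3.0
```

```bash
python3 k.py
```

```text
12.8 [0.5514 0.143  0.2191] yaw -27.8 S in tool (want .0125,.100) [0.0132 0.0987 0.    ] F tool [-6.6   1.15 -2.68] q [0.06 0.31 1.52 0.   1.31 2.11]
```

>>> servo_tool:
  rows:
    - [[0,0,2.5,0.44,-0.05,0,0],[0,0,5,0.9,-0.07,0,0],[0,0,7,1.2,-0.08,0.05,0],[0,0,7,1.2,-0.08,0.05,0],[0,0,7,1.2,-0.08,0.05,0]]

```text
time: 13.3
position: [0.562, 0.1384, 0.2186]
eef_rot: [0.954, -0.299, -0.001, -0.0]
wrist_force: [-7.3, 2.4, 4.5]
gripper_width: 0.003
grasp_force: 3.6
```

```bash
python3 k.py
```

```text
13.3 [0.562  0.1384 0.2186] yaw -34.8 S in tool (want .0125,.100) [0.0138 0.0987 0.    ] F tool [-7.4   2.2  -4.44] q [0.05 0.33 1.5  0.   1.31 2.23]
```

>>> servo_tool:
  rows:
    - [[0,0,2.5,0.44,-0.05,0,0],[0,0,5,0.9,-0.07,0,0],[0,0,5,0.9,-0.07,0,0],[0,0,5,0.9,-0.07,0,0],[0,0,5,0.9,-0.07,0,0]]

```text
time: 13.8
position: [0.5694, 0.1341, 0.2184]
eef_rot: [0.94, -0.34, -0.002, -0.0]
wrist_force: [-7.5, 3.2, 3.5]
gripper_width: 0.004
grasp_force: 3.9
```

```bash
python3 k.py
```

```text
13.8 [0.5694 0.1341 0.2184] yaw -39.8 S in tool (want .0125,.100) [0.0139 0.0986 0.    ] F tool [-7.83  2.39 -3.45] q [0.04 0.34 1.48 0.   1.32 2.3 ]
```

```bash
python3 k.py; python3 - <<'E'
from h import *
t=grab('top'); s=grab('side')
a=cv2.resize(t['img'][130:240,260:360],None,fx=4,fy=4,interpolation=cv2.INTER_CUBIC)
b=cv2.resize(s['img'][150:260,260:360],None,fx=4,fy=4,interpolation=cv2.INTER_CUBIC)
cv2.imwrite('pics/m5.png',np.hstack([a,b])[:,:,::-1])
E
```

```text
13.8 [0.5694 0.1341 0.2184] yaw -39.8 S in tool (want .0125,.100) [0.0139 0.0986 0.    ] F tool [-7.83  2.39 -3.45] q [0.04 0.34 1.48 0.   1.32 2.3 ]
```

View pics/m5.png

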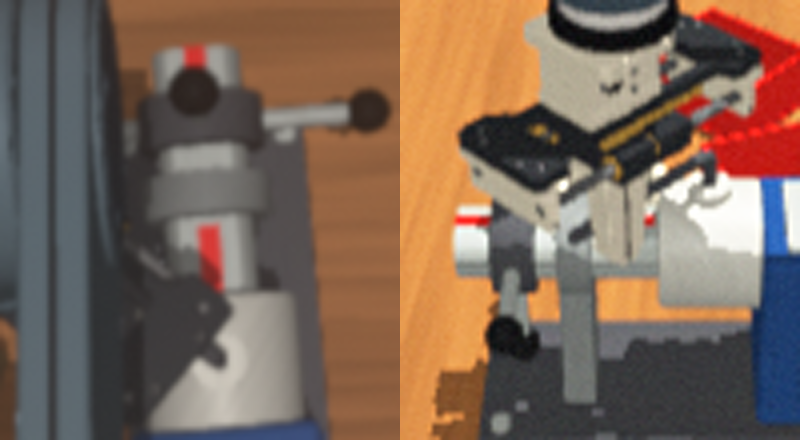

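The crop shows the flat still up (stripe at top px (312,194), up ball at (308,152)) and the key lying against the fingers. Torque is about 0.78 Nm; one small final nudge, then release.

>>> servo_tool:
  rows:
    - [[0,0,2,0.36,-0.03,0,0],[0,0,4,0.7,-0.07,0,0],[0,0,4,0.7,-0.07,0,0],[0,0,4,0.7,-0.07,0,0],[0,0,4,0.7,-0.07,0,0]]

```text
time: 14.4
position: [0.5749, 0.1304, 0.2182]
eef_rot: [0.928, -0.373, -0.002, -0.0]
wrist_force: [-8.0, 3.0, 3.2]
gripper_width: 0.004
grasp_force: 4.3
```

```bash
python3 k.py
```

```text
14.4 [0.5749 0.1304 0.2182] yaw -43.8 S in tool (want .0125,.100) [0.0142 0.0985 0.0001] F tool [-7.88  3.4  -3.14] q [0.03 0.35 1.47 0.   1.32 2.37]
```

>>> servo_tool:
  rows:
    - [[0,0,0,-0.8,0,0,0],[0,0,0,-1.8,0,0,0],[0,0,0,-3,0,0,0],[0,0,0,-4.5,0,0,0],[0,0,0,-6,0,0,0]]

```text
time: 14.9
position: [0.5337, 0.1715, 0.2181]
eef_rot: [0.927, -0.374, 0.001, -0.0]
wrist_force: [0.3, 1.1, -0.0]
gripper_width: 0.004
grasp_force: 0.0
```

>>> servo_tool:
  rows:
    - [[0,0,0,-0.5,0,-2,0],[0,0,0,-1,-1,-5,0],[0,0,0,-1,-4,-8,0],[0,0,0,-1,-7,-11,0],[0,0,0,-1,-10,-13,0]]

```text
time: 15.4
position: [0.5969, 0.2513, 0.3511]
eef_rot: [0.927, -0.374, 0.002, -0.002]
wrist_force: [0.6, -0.4, 0.1]
gripper_width: 0.004
grasp_force: 0.0
```

>>> servo_tool:
  rows:
    - [[0,0,0,-2,-3,0,0],[0,0,0,-4,-6,0,0],[0,0,0,-6,-8,0,0],[0,0,0,-6,-8,0,0],[0,0,0,-6,-8,0,0]]

```text
time: 15.9
position: [0.608, 0.3497, 0.3474]
eef_rot: [0.928, -0.373, 0.0, 0.0]
wrist_force: [-0.2, -0.3, -0.2]
gripper_width: 0.006
grasp_force: 0.0
```

```bash
python3 k.py; python3 - <<'E'
from h import *
t=grab('top'); s=grab('side')
a=cv2.resize(t['img'][130:260,250:420],None,fx=3,fy=3,interpolation=cv2.INTER_CUBIC)
b=cv2.resize(s['img'][150:280,260:350],None,fx=3,fy=3,interpolation=cv2.INTER_CUBIC)
cv2.imwrite('pics/m6.png',np.hstack([a,b])[:,:,::-1])
E
```

```text
15.9 [0.608  0.3497 0.3474] yaw -43.8 S in tool (want .0125,.100) [1.423e-01 2.795e-01 1.000e-04] F tool [0.07 0.4  0.17] q [ 0.36  0.51  0.91 -0.    1.72  2.7 ]
```

View pics/m6.png

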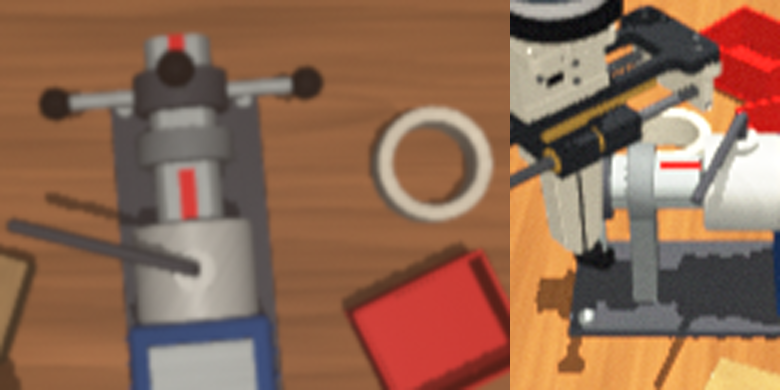

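The key has sprung back, the flat is up (stripe at top px (312,194)), and the bin and ring are unmoved. I'll measure the key angle.

```bash
python3 - <<'E'
from h import *
t=grab('top')
e=onz(t,250+200/3,130+268/3,.218); p=onz(t,250+12/3,130+225/3,.218); d=p-e
print(e,p,np.linalg.norm(d),np.degrees(np.arctan2(d[1],d[0])))
for n,f in(('before',cv2.imread('pics/top0.png')),('now',t['img'][:,:,::-1])):
    h=cv2.cvtColor(np.ascontiguousarray(f),cv2.COLOR_BGR2HSV)
    for nm,(x0,y0,x1,y1),m in(('bin',(362,208,430,272),(h[...,1]>180)&((h[...,0]<6)|(h[...,0]>174))),('ring',(370,160,418,208),(h[...,1]<70)&(h[...,2]>100)),('carton',(218,203,262,256),(h[...,2]>125)&(h[...,1]<140))):
        k=np.zeros_like(m); k[y0:y1,x0:x1]=m[y0:y1,x0:x1]; ys,xs=np.nonzero(k); print(n,nm,len(ys),xs.mean().round(1),ys.mean().round(1))
E
```

```text
[0.51721818 0.04411801 0.218     ] [0.54689889 0.17159539 0.218     ] 0.13088707499074542 76.89326536706005
before bin 2018 396.9 241.2
before ring 564 393.9 184.0
before carton 1044 239.3 230.7
now bin 2000 397.1 241.1
now ring 574 393.9 184.1
now carton 463 246.7 225.2
```

```bash
python3 - <<'E'
from h import *
s=grab('side')
for a in range(40,85,5):
    p=[.517+.125*np.cos(np.radians(a)),.0495+.125*np.sin(np.radians(a)),.218]; print(a,np.round(proj(s,p),1))
print(proj(s,[.517,.0495,.218]))
E
```

```text
40 [297.6 204.9]
45 [300.1 207.1]
50 [302.9 209. ]
55 [306.  210.9]
60 [309.4 212.5]
65 [313.1 214. ]
70 [317.  215.3]
75 [321.1 216.4]
80 [325.4 217.2]
(np.float64(337.17446145227035), np.float64(188.3502168980453))
```

The key sprung back to 77° while bearing began near 82°, so the remaining thrust may be marginal. I'll tighten again and release slowly so that it doesn't overshoot.

>>> servo_tool:
  rows:
    - [[0,0,-8,1.2,4.5,0,0],[0,0,-16,2.4,9,0,0],[0,0,-24,3.6,13.5,0,0],[0,0,-32,4.8,18,0,0],[0,0,-40,5.9,22.3,0,0]]

```text
time: 16.6
position: [0.4948, 0.1448, 0.3481]
eef_rot: [0.999, -0.032, 0.001, 0.0]
wrist_force: [-0.4, 0.2, -0.5]
gripper_width: 0.006
grasp_force: 0.0
```

>>> servo_tool:
  rows:
    - [[0,0,-5,0,0,0,0],[0,0,-8.8,0,0,0,0],[0,0,-8.8,0,0,0,0],[0,0,-8.8,0,0,4,0],[0,0,-8.8,0,0,6,0]]

```text
time: 17.1
position: [0.4954, 0.1468, 0.2859]
eef_rot: [0.999, 0.041, -0.001, 0.0]
wrist_force: [0.5, 0.5, -0.6]
gripper_width: 0.004
grasp_force: 0.0
```

```bash
python3 k.py
```

```text
17.1 [0.4954 0.1468 0.2859] yaw 4.7 S in tool (want .0125,.100) [ 0.0136  0.0987 -0.    ] F tool [ 0.49 -0.43  0.57] q [ 0.07  0.17  1.54 -0.    1.43  1.56]
```

>>> servo_tool:
  rows:
    - [[0,0,0,0,0,4,0],[0,0,0,0,0,6.8,0],[0,0,4,0.7,-0.07,6.8,0],[0,0,8,1.4,-0.08,6.8,0],[0,0,12,2.1,-0.04,6.8,0]]

```text
time: 17.6
position: [0.5172, 0.1492, 0.2194]
eef_rot: [0.998, -0.065, -0.0, 0.0]
wrist_force: [0.2, -0.1, 0.1]
gripper_width: 0.006
grasp_force: 0.0
```

>>> servo_tool:
  rows:
    - [[0,0,3,0.53,-0.05,0,0],[0,0,6,1.05,-0.08,0,0],[0,0,6,1.05,-0.08,0,0],[0,0,6,1.05,-0.08,0,0],[0,0,6,1.05,-0.08,0,0]]

```text
time: 18.1
position: [0.5271, 0.1488, 0.2196]
eef_rot: [0.993, -0.114, -0.0, 0.0]
wrist_force: [-1.6, -0.2, -0.2]
gripper_width: 0.004
grasp_force: 1.0
```

```bash
python3 k.py
```

```text
18.1 [0.5271 0.1488 0.2196] yaw -13.1 S in tool (want .0125,.100) [0.0128 0.099  0.    ] F tool [-1.48  0.54  0.16] q [ 0.07  0.27  1.58 -0.    1.29  1.87]
```

>>> servo_tool:
  rows:
    - [[0,0,3,0.53,-0.05,0,0],[0,0,6,1.05,-0.08,0,0],[0,0,6,1.05,-0.08,0,0],[0,0,6,1.05,-0.08,0,0],[0,0,6,1.05,-0.08,0,0]]

```text
time: 18.6
position: [0.5369, 0.1473, 0.2193]
eef_rot: [0.986, -0.166, -0.001, 0.0]
wrist_force: [-5.2, -0.3, -0.4]
gripper_width: 0.004
grasp_force: 2.4
```

```bash
python3 k.py
```

```text
18.6 [0.5369 0.1473 0.2193] yaw -19.1 S in tool (want .0125,.100) [0.0131 0.099  0.0001] F tool [-4.8   1.96  0.45] q [ 0.07  0.29  1.55 -0.    1.3   1.97]
```

>>> servo_tool:
  rows:
    - [[0,0,3,0.53,-0.05,0,0],[0,0,6,1.05,-0.08,0,0],[0,0,9,1.58,-0.07,0,0],[0,0,12,2.1,-0.04,0,0],[0,0,15,2.6,0,0,0]]

```text
time: 19.1
position: [0.5603, 0.1392, 0.2187]
eef_rot: [0.956, -0.294, -0.003, 0.001]
wrist_force: [-8.9, 1.4, -1.6]
gripper_width: 0.004
grasp_force: 4.0
```

```bash
python3 k.py
```

```text
19.1 [0.5603 0.1392 0.2187] yaw -34.2 S in tool (want .0125,.100) [0.0146 0.0986 0.0002] F tool [-8.16  3.89  1.67] q [0.05 0.33 1.5  0.   1.32 2.22]
```

>>> servo_tool:
  rows:
    - [[0,0,3,0.53,-0.05,0,0],[0,0,6,1.05,-0.08,0,0],[0,0,9,1.58,-0.07,0,0],[0,0,9,1.58,-0.07,0,0],[0,0,9,1.58,-0.07,0,0]]

```text
time: 19.6
position: [0.5736, 0.1313, 0.2184]
eef_rot: [0.93, -0.367, -0.003, 0.001]
wrist_force: [-8.5, 2.6, -1.3]
gripper_width: 0.005
grasp_force: 3.8
```

```bash
python3 k.py
```

```text
19.6 [0.5736 0.1313 0.2184] yaw -43.1 S in tool (want .0125,.100) [0.0145 0.0984 0.0002] F tool [-7.97  3.9   1.37] q [0.03 0.35 1.47 0.   1.33 2.36]
```

>>> servo_tool:
  rows:
    - [[0,0,-2,-0.35,0.05,0,0],[0,0,-4,-0.69,0.12,0,0],[0,0,-6,-1.03,0.19,0,0],[0,0,-8,-1.37,0.27,0,0],[0,0,-10,-1.72,0.37,0,0]]

```text
time: 20.1
position: [0.5595, 0.1396, 0.2189]
eef_rot: [0.959, -0.284, -0.001, 0.001]
wrist_force: [-4.6, -0.3, -2.3]
gripper_width: 0.005
grasp_force: 2.0
```

```bash
python3 k.py
```

```text
20.1 [0.5595 0.1396 0.2189] yaw -33.0 S in tool (want .0125,.100) [0.0134 0.0987 0.0001] F tool [-3.73  2.75  2.33] q [ 0.05  0.32  1.51 -0.    1.31  2.2 ]
```

>>> servo_tool:
  rows:
    - [[0,0,-2,-0.35,0.05,0,0],[0,0,-4,-0.69,0.12,0,0],[0,0,-6,-1.03,0.19,0,0],[0,0,-8,-1.37,0.27,0,0],[0,0,-10,-1.72,0.37,0,0]]

```text
time: 20.6
position: [0.5442, 0.1458, 0.2195]
eef_rot: [0.98, -0.199, 0.0, 0.0]
wrist_force: [-1.9, -0.3, -1.2]
gripper_width: 0.01
grasp_force: 0.9
```

```bash
python3 k.py
```

```text
20.6 [0.5442 0.1458 0.2195] yaw -23.0 S in tool (want .0125,.100) [0.0125 0.0993 0.    ] F tool [-1.64  0.97  1.15] q [ 0.06  0.3   1.54 -0.    1.3   2.04]
```

>>> servo_tool:
  rows:
    - [[0,0,-0.6,-0.1,0.02,0,0],[0,0,-1.2,-0.2,0.04,0,0],[0,0,-1.8,-0.3,0.05,0,0],[0,0,-2.4,-0.4,0.06,0,0],[0,0,-3,-0.5,0.08,0,0]]

```text
time: 21.1
position: [0.5398, 0.1471, 0.2197]
eef_rot: [0.985, -0.175, 0.0, -0.0]
wrist_force: [-0.8, 0.5, -0.4]
gripper_width: 0.005
grasp_force: 0.8
```

>>> servo_tool:
  rows:
    - [[0,0,-0.6,-0.1,0.02,0,0],[0,0,-1.2,-0.2,0.04,0,0],[0,0,-1.8,-0.3,0.05,0,0],[0,0,-2.4,-0.4,0.06,0,0],[0,0,-3,-0.5,0.08,0,0]]

```text
time: 21.6
position: [0.5347, 0.1481, 0.2198]
eef_rot: [0.989, -0.149, 0.0, -0.0]
wrist_force: [-0.8, -0.0, -0.1]
gripper_width: 0.006
grasp_force: 0.5
```

```bash
python3 k.py
```

```text
21.6 [0.5347 0.1481 0.2198] yaw -17.1 S in tool (want .0125,.100) [ 0.0121  0.0995 -0.    ] F tool [-0.73  0.25  0.14] q [0.07 0.28 1.56 0.   1.3  1.94]
```

>>> servo_tool:
  rows:
    - [[0,0,-0.4,-0.07,0.01,0,0],[0,0,-0.8,-0.14,0.02,0,0],[0,0,-1.2,-0.2,0.03,0,0],[0,0,-1.6,-0.27,0.04,0,0],[0,0,-2,-0.35,0.05,0,0]]

```text
time: 22.1
position: [0.5312, 0.1487, 0.2198]
eef_rot: [0.991, -0.132, 0.0, -0.0]
wrist_force: [0.6, 0.8, -1.1]
gripper_width: 0.004
grasp_force: 0.3
```

>>> servo_tool:
  rows:
    - [[0,0,-0.4,-0.07,0.01,0,0],[0,0,-0.8,-0.14,0.02,0,0],[0,0,-1.2,-0.2,0.03,0,0],[0,0,-1.6,-0.27,0.04,0,0],[0,0,-2,-0.35,0.05,0,0]]

```text
time: 22.6
position: [0.5276, 0.149, 0.2197]
eef_rot: [0.993, -0.114, 0.0, 0.0]
wrist_force: [0.1, 0.2, 0.7]
gripper_width: 0.008
grasp_force: 0.1
```

>>> servo_tool:
  rows:
    - [[0,0,0,-0.7,0,0,0],[0,0,0,-1.6,0,0,0],[0,0,0,-3,0,0,0],[0,0,0,-3,0,-3,0],[0,0,0,-3,0,-7,0]]

```text
time: 23.1
position: [0.4955, 0.1562, 0.2884]
eef_rot: [0.993, -0.114, -0.003, 0.001]
wrist_force: [0.5, -0.4, 0.3]
gripper_width: 0.003
grasp_force: 0.0
```

>>> servo_tool:
  rows:
    - [[0,0,0,-1,-4,-2,0],[0,0,0,-1,-8,-5,0],[0,0,0,-1,-12,-5,0],[0,0,0,-1,-16,-5,0],[0,0,0,-1,-16,-5,0]]

```text
time: 23.6
position: [0.524, 0.3181, 0.3389]
eef_rot: [0.994, -0.112, -0.0, -0.001]
wrist_force: [0.0, -0.2, -0.3]
gripper_width: 0.006
grasp_force: 0.0
```

```bash
python3 - <<'E'
from h import *
o=r.get_obs(); print(o['time'],o['position'])
t=grab('top')
g=t['img'].max(2); m=np.zeros_like(g)
# key tip: dark pixels left of sleeve
ys,xs=np.nonzero((g[190:225,240:300]<95)); 
e=onz(t,250+200/3,130+268/3,.218)
for v in range(196,218,2): print(v,g[v,248:290:2].tolist())
E
```

```text
23.6 [0.5240268  0.31814566 0.33892979]
196 [148, 148, 148, 148, 149, 148, 149, 150, 141, 97, 94, 97, 102, 117, 138, 143, 143, 149, 150, 150, 138]
198 [153, 153, 153, 153, 153, 152, 153, 152, 152, 138, 129, 106, 97, 95, 98, 98, 98, 114, 124, 142, 136]
200 [154, 154, 153, 154, 155, 155, 155, 155, 156, 155, 155, 153, 142, 138, 138, 116, 106, 97, 97, 100, 107]
202 [145, 148, 146, 126, 140, 144, 149, 152, 153, 154, 154, 154, 155, 155, 155, 153, 150, 138, 132, 108, 101]
204 [145, 144, 109, 80, 81, 85, 97, 112, 127, 140, 143, 146, 146, 147, 146, 147, 146, 146, 147, 144, 135]
206 [144, 143, 111, 82, 80, 79, 79, 78, 79, 83, 95, 110, 125, 138, 143, 147, 147, 147, 147, 148, 142]
208 [152, 152, 149, 137, 128, 105, 92, 83, 80, 80, 80, 79, 79, 85, 97, 113, 130, 142, 147, 150, 149]
210 [141, 148, 153, 153, 153, 151, 148, 136, 128, 113, 94, 86, 81, 81, 80, 80, 80, 85, 97, 112, 130]
212 [95, 103, 118, 119, 138, 144, 148, 149, 147, 146, 142, 134, 121, 107, 89, 84, 80, 81, 81, 80, 80]
214 [116, 97, 88, 85, 90, 94, 114, 135, 136, 136, 135, 135, 135, 133, 129, 122, 113, 101, 90, 83, 81]
216 [155, 151, 138, 122, 98, 88, 86, 128, 136, 136, 136, 136, 136, 136, 136, 136, 137, 136, 134, 128, 119]
```

```bash
python3 - <<'E'
from h import *
print(r.finish_job())
E
```

```text
the job is handed in; nothing more can be done
None
```

I handed the job in at about 24 s: the flat is straight up (about 1° off when measured before clamping), and the screw was tightened to about 0.8 Nm. After release I estimate 35–50 N of thrust is left (25 N needed). The bin and ring have not moved; I kept clear of the carton, but the arm's shadow blocked my last check of it.

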